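# Mist a test card and hold a spring clip open at its edge

## Task

Press the cap of the mist bottle fully down and let it spring back up, so that the test card gets its dose. Then pick up the spring clip, squeeze its handles until the jaws stand wide open, and hold it gaping around the card's upright edge on the robot's side, about halfway up: one jaw on each side of the card, neither touching it. Finish while still holding the clip squeezed open there in the air, so that I can slip a cover film in beside the card; do not knock the card or disturb the other things on the bench.

Things in the scene. Friction and masses are not known exactly. Their poses are not given: they have to be found in the camera images.
- mister: small amber bottle with a white finger-pump cap, 45 mm across, 128 mm high over the cap, fixed to the bench in a dark round foot 80 mm across and 15 mm high. Origin: centre of its underside. Its -y axis is the spray direction, towards the card
- mister_cap (a joint): travel of the sprung white cap in m: 0 up, 0.007 fully down (stop); it needs 2 N to start and 5.5 N at the stop and springs back by itself
- cap_top (a point): centre of the cap's top face, 23 mm across; moves down with the cap
- card_stand: aluminium block with a slot, 56 x 46 x 20 mm, fixed to the bench about 11 cm from the bottle; the card stands in its slot. Origin: centre of its underside
- card: stiff white test card with rows of round spots on both faces, 80 mm long (its x), 3 mm thick (its y), 90 mm high (its z), 60 g, standing loose on edge in the stand's 4.6 mm slot, 4 mm above the bench. Origin: middle of its lower edge; x points away from the robot
- card_edge (a point): the place for the clip: on the card's free upright edge nearest the robot, 52 mm above the card's lower edge, middle of the thickness. Axes as the card's: +x runs from the edge into the card, y across its thickness, z up
- clip: dark grey spring clip like a big peg, 120 x 45 x 28 mm, about 60 g, lying on its side on the bench, hinge axis upright. Origin: on the hinge axis, on the underside. The closed clip's +x points to the jaw tips (51 mm from the hinge), -x to the two handles, which end 69 mm from the hinge. The frame belongs to the half on the +y side; the other half mirrors it
- clip_grip (a point): point to squeeze: midway between the closed clip's handles, 48 mm behind the hinge, at half its thickness. Over their outsides the handles measure 39 mm here when shut, 19 mm when fully squeezed (then parallel); the clip's middle line, from grip to jaws, then lies midway between the fingers
- clip_jaw (a joint): angle between the two halves in rad: 0 jaws shut, 0.40 fully open (stop), the lips then 20 mm apart at the tips. Squeezing 48 mm behind the hinge takes 4 N to start and 9 N on each handle at the stop; let go, it snaps shut
- lip_a (a point): inner face of the +y jaw's lip at its tip, 50 mm from the hinge, at half the clip's thickness
- lip_b (a point): the same point on the other jaw; touches lip_a when shut
- petri_dish: shallow round dish, 101 mm across, 16 mm high, loose bystander. Origin: centre of its underside
- dropper_bottle: small amber bottle with a black rubber teat, 30 mm across, 89 mm high, loose bystander. Origin: centre of its underside
- beaker: glass beaker, 74 mm across, 75 mm high, loose bystander. Origin: centre of its underside
There are look-alikes about, which are no part of the job. What is shaped like the card_stand but brown or red is not meant.

How it is judged:
On the way, in this order (a step that is already met when the one before it is completed fails the run):
1. the mist bottle's cap is pressed at least 6 of its 7 mm (value of joint mister_cap above 0.006 m), for 0.05 s.
2. the cap is let go and has sprung back up (value of joint mister_cap below 0.001 m and contact force between mister and the arm below 0.1 N and contact force between mister and the fingers below 0.1 N), for 0.1 s.
3. the clip is held squeezed open in the fingers, clear of the bench (value of joint clip_jaw above 0.3 rad and height (world z) of clip above 0.015 m and contact force between clip and the fingers above 2 N), for 0.2 s.
At the end, for the whole second after the job is handed in: Clip held still in the air, squeezed to 0.3 rad or more; the card's edge is between the jaws: lips 5 to 35 mm past it, one each side, 1 mm or more clear of the face, within 20 mm of the marked height; clip touches neither card nor stand; card upright in its slot; mist cap up (value of joint clip_jaw above 0.3 rad and contact force between clip and the fingers above 2 N and height (world z) of clip above 0.02 m and contact force between clip and card below 0.2 N and contact force between clip and card_stand below 0.2 N and x of lip_a in the frame of card_edge between 0.005 and 0.035 m and x of lip_b in the frame of card_edge between 0.005 and 0.035 m and z of lip_a in the frame of card_edge between -0.02 and 0.022 m and z of lip_b in the frame of card_edge between -0.02 and 0.022 m and ((y of lip_a in the frame of card_edge above 0.0025 m and y of lip_b in the frame of card_edge below -0.0025 m) or (y of lip_b in the frame of card_edge above 0.0025 m and y of lip_a in the frame of card_edge below -0.0025 m)) and value of joint mister_cap below 0.001 m and angle between card's own z axis and vertical below 0.1 rad and linear speed of clip below 0.02 m/s); the arm keeps its last pose, push and grip.
It fails at once if the card is knocked over, shoved or lifted (distance of card from where it was at the start of the episode above 0.012 m or angle between card's own z axis and vertical above 0.2 rad).
It fails at once if the clip bites or rams the card (contact force between clip and card above 6 N).
It fails at once if a bystander is shoved more than 25 mm (distance of any of petri_dish, dropper_bottle, beaker from where it was at the start of the episode above 0.025 m).
It also fails if it takes over 48 s, if anything falls off the work surface, if the arm or the gripper's body presses on something with over 40 N, if the wrist force passes 120 N, or if a joint passes its speed limit or range.

## Robot

A 6-joint arm with a two-finger parallel gripper is mounted at the origin on a cart in front of the work surface, level with it; the furniture and walls round the work are solid. World frame = base frame: x ahead of the robot, y to its left, z up, the work surface at z = 0. Lengths are in m, angles in rad, forces in N, time in s.
With the tool pointing down it reaches from about 0.35 to 0.925 m from the base axis. Payload 6.4 kg.
Tool frame: the origin (TCP) lies at the very end of the fingers, on their centre line; the grasp point (between the pads) lies 19 mm behind it (manip.grip_point_offset is the distance from the TCP to the grasp point, in m); x points along the fingers, y is the direction in which the jaws open and shut, and the axes are right-handed (so a half turn about x gives the same grasp; the last joint's range is limited). The gripper opens to 94 mm and grips with 3 to 60 N. Pads are 16 mm wide; open, the fingers measure 119 mm over their backs; the gripper's body (75 mm by 177 mm) begins 78 mm behind the grasp point.
Start: joints at [-1.408, 0.245, 1.558, -0, 1.339, -0.174], TCP at [0.215, -0.613, 0.205] pointing down, gripper open.
Joint ranges: [-3.13, 3.13], [-1.02, 2.26], [0.13, 2.54], [-0.95, 4.09], [0.21, 2.88], [-2.74, 2.74]. Speed limits (rad/s): [2.57, 2.57, 3.14, 3.14, 3.14, 3.14].

## Interface

Orientations are given as a 3x3 rotation matrix whose columns are the frame's x, y, z axes.
In Python, from cell import readout, imaging, ticket, manip gives the robot as it stands.
- The arm moves only by the tool jog_arm, never from a script. Its argument "deltas" is one flat list of numbers, 4 for each row, row after row: the shift along the tool's x, y, z in cm, then the turn about the tool's x in degrees. A call has 1 to 12 rows; each row is the pose to reach, as a shift and turn from the pose commanded when the call began, along the tool's axes at that moment; what a row does not reach only later rows make up. A row lasts 1/12 s, in which the tool goes at most 41.7 mm and 7.16 degrees, less where a joint would pass 70% of its speed; a pose out of reach is approached as far as the arm can. A call with a gripper value outside its range is refused whole. "fingers" is the opening in per cent of the stroke, from 0 (shut) to 100 (fully open), set as the call begins (left out, the last holds). The fingers move at their own pace and stop on an object; "force" is the grip in N (left out, the last holds). Time passes only in rows, so rows that repeat a pose let the fingers close. It gives the time, the measured TCP pose, the force and the opening at its end, in the units of the state.
- readout.get_obs(): the state, without advancing time (a new reading comes with each control period).
- imaging.grab_frame(name): name is "scene" or "top"; returns the picture (480x640x3 uint8, blue, green, red); there is no depth.
- imaging.camera_info(name): a dict with "camera_matrix" (3x3 intrinsics, pixels), "rvec" (rotation vector, rad) and "tvec" (3), from world to camera coordinates, as OpenCV has them. Camera axes: x right, y down, z forward; pixel columns grow to the right and rows downward; lengths in m; the calibration is good to about 2 mm. A picture is of the moment at which its call begins. camera_info takes no time and is no camera call.
- ticket.close_job(): hands the job in, once; it reports no verdict.
The state is a dict: "t": time; "joints": joint angles; "qvel": joint speeds; "effort": joint torques, N m; "tool_pos": TCP position; "orientation": TCP orientation; "contact_force": force on the tool from outside, world axes, zero at the start; "torque": the same for the moment, N m; "finger_gap": finger opening in m.
Only numpy, scipy, OpenCV 4.12 (cv2) and the standard library are available. Lean on these libraries where they do the work, as an engineer would, in place of code of your own. Each camera call takes 0.05 s, during which the arm holds its last target. There are 200 camera calls.

## Working session

There is one attempt and no reset: what is moved stays moved. The work goes in short steps, Python scripts to look and compute and a tool call to move; the robot and the scene stay as the last step left them, time stands still between calls to the robot, and variables do not carry over. Pictures are saved under pics/ and viewed, on a budget of 10 in all, crops included, one or two more only if the job needs it, and the job is handed in when it is done.

Besides the shell and the picture viewer there is one more tool, called after "Call:" as name(argument=value, ...) on one line, values as JSON. jog_arm: Moves the arm, as the interface text tells. Its arguments: {"type":"object","properties":{"deltas":{"type":"array","items":{"type":"number"}},"fingers":{"type":"number"},"force":{"type":"number"}},"required":["deltas"]}

```bash
mkdir -p pics; ls; python3 - <<'E'
from cell import readout, imaging, ticket, manip
import cv2
for n in("scene","top"):
    cv2.imwrite(f"pics/{n}0.png",imaging.grab_frame(n)); print(n,imaging.camera_info(n))
print(readout.get_obs()); print(manip.grip_point_offset,dir(manip))
E
```

```text
pics
scene {'camera_matrix': array([[525.00851668,   0.        , 315.20402873],
       [  0.        , 525.00851668, 239.49676535],
       [  0.        ,   0.        ,   1.        ]]), 'rvec': array([ 0.83190423, -2.47729827,  1.20942472]), 'tvec': array([0.28514485, 0.35334156, 0.70261408])}
top {'camera_matrix': array([[435.41899445,   0.        , 315.69140553],
       [  0.        , 435.41899445, 246.01222568],
       [  0.        ,   0.        ,   1.        ]]), 'rvec': array([ 2.12018043, -2.11300544,  0.15157724]), 'tvec': array([-0.18006554,  0.51095246,  0.85872611])}
{'t': 0.1, 'joints': array([-1.40810876e+00,  2.45733810e-01,  1.55886279e+00,  1.94388720e-05,
        1.33869776e+00, -1.74096161e-01]), 'qvel': array([-0.00091923,  0.00060745, -0.00198441,  0.00027495, -0.00060952,
        0.00032656]), 'effort': array([-2.50831945e-04, -4.16914022e+01, -3.15526593e+01,  6.85958890e-02,
        3.09601659e-02, -5.01812872e-05]), 'tool_pos': array([ 0.21472066, -0.61295032,  0.20447798]), 'orientation': array([[-2.56959469e-04,  3.30448765e-01, -9.43823897e-01],
       [ 1.68230312e-03, -9.43822449e-01, -3.30448716e-01],
       [-9.99998552e-01, -1.67270982e-03, -3.13390874e-04]]), 'contact_force': array([-0.01996288, -0.72333023,  0.02539845]), 'torque': array([0.04566603, 0.02468057, 0.07096713]), 'finger_gap': 0.09403637827598685}
0.0188 ['Unreachable', '__class__', '__delattr__', '__dict__', '__dir__', '__doc__', '__eq__', '__format__', '__ge__', '__getattribute__', '__getstate__', '__gt__', '__hash__', '__init__', '__init_subclass__', '__le__', '__lt__', '__module__', '__ne__', '__new__', '__reduce__', '__reduce_ex__', '__repr__', '__setattr__', '__sizeof__', '__str__', '__subclasshook__', '__weakref__', 'grip_point_offset']
```

View pics/scene0.png

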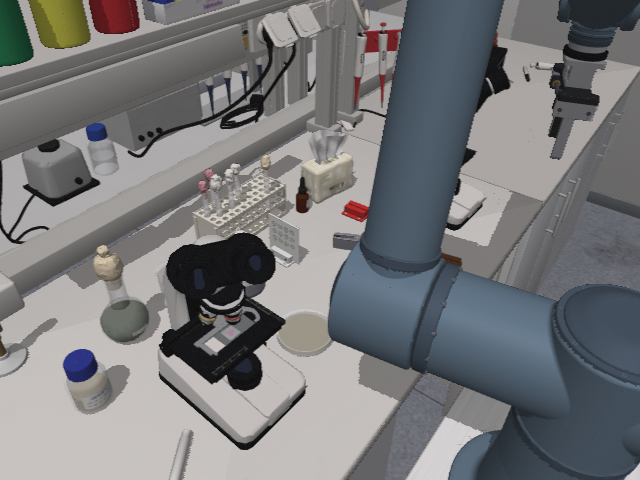

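View pics/top0.png

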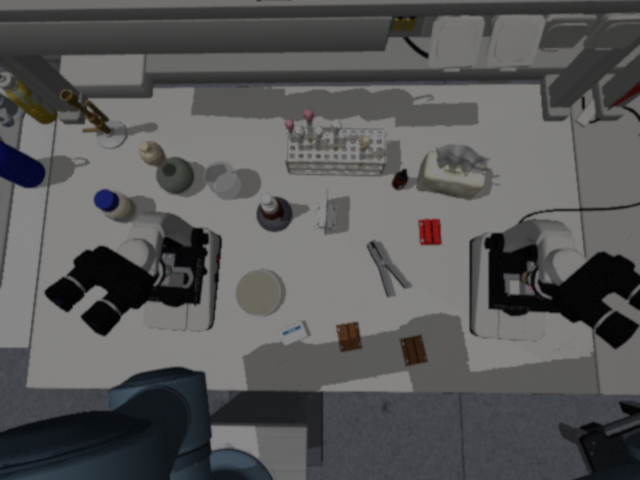

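The top view shows the mister at (272,210), card and stand at (326,212), and the clip with its jaws at (373,243) and handles at (390,293)/(408,286). The petri dish is at (260,292), the beaker at (225,180) and the dropper at (400,180). In the scene view, the card is at (284,238) and the microscope hides the mister.

```bash
cat > h.py <<'E'
import numpy as np, cv2
from cell import readout, imaging
def cam(n):
    c=imaging.camera_info(n); R=cv2.Rodrigues(c["rvec"])[0]; return c["camera_matrix"],R,np.array(c["tvec"]),c
def ray(n,uv):
    K,R,t,_=cam(n); return -R.T@t, R.T@np.linalg.inv(K)@np.array([uv[0],uv[1],1.])
def pt(n,uv,z):
    o,d=ray(n,uv); return o+d*(z-o[2])/d[2]
def px(n,p):
    K,R,t,c=cam(n); return cv2.projectPoints(np.array(p,float).reshape(-1,3),c["rvec"],c["tvec"],K,None)[0].reshape(-1,2)
E
python3 - <<'E'
from h import *
im=cv2.imread("pics/top0.png"); c=im[170:310,240:420]
cv2.imwrite("pics/crop1.png",cv2.resize(c,None,fx=4.4,fy=4.2857,interpolation=cv2.INTER_CUBIC)[:600,:792])
s=cv2.imread("pics/scene0.png")[200:280,240:400]
cv2.imwrite("pics/crop2.png",cv2.resize(s,None,fx=5,fy=5,interpolation=cv2.INTER_CUBIC))
print(ray("top",(320,240))[0],ray("scene",(320,240))[0])
for n,uv,z in [("mister",(270,205),.128),("clip",(385,262),.028),("petri",(260,292),.016)]: print(n,pt("top",uv,z))
E
```

```text
[ 0.35609142 -0.20614088  0.92823024] [0.03863047 0.44402185 0.70793832]
mister [ 0.57566454 -0.09350444  0.128     ]
clip [ 0.48036521 -0.32209278  0.028     ]
petri [ 0.41806093 -0.06125131  0.016     ]
```

View pics/crop1.png

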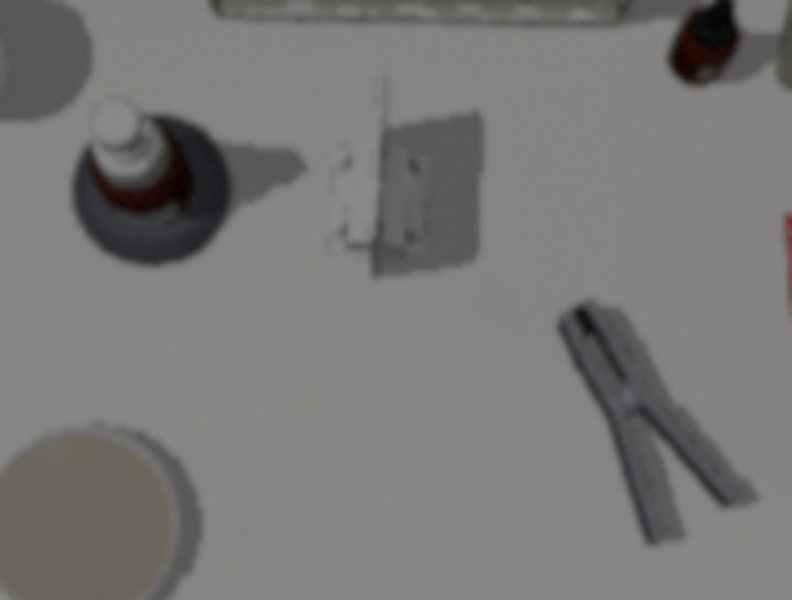

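View pics/crop2.png

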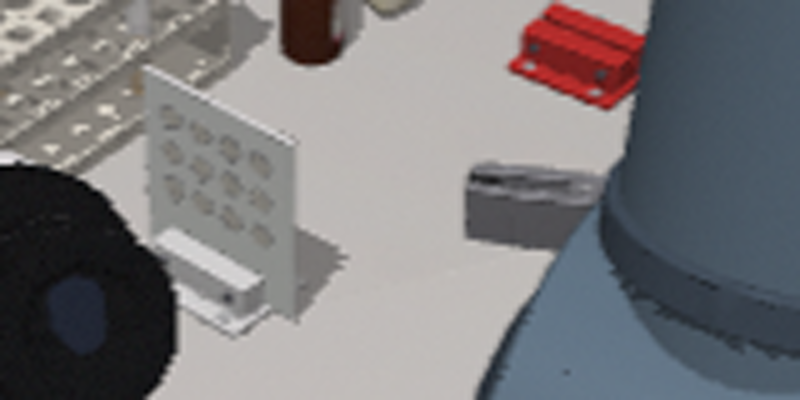

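```bash
python3 - <<'E'
from h import *
np.set_printoptions(precision=4,suppress=True)
T=lambda x,y:(240+x/4.4-.3,170+y/4.2857-.3)
S=lambda x,y:(240+x/5-.3,200+y/5-.3)
print("cap",pt("top",T(117,120),.127)); print("foot",pt("top",T(151,190),.008))
print("card bottom near top/scene",pt("top",T(375,277),.004),pt("scene",S(297,320),.004))
print("card top near scene",pt("scene",S(297,143),.094)); print("card top far top/scene",pt("top",T(380,75),.094),pt("scene",S(146,66),.094))
for k,xy in dict(jaw=(575,310),hinge=(628,399),h1=(653,540),h2=(735,503)).items(): print(k,pt("top",T(*xy),.028))
# clip mask
im=cv2.imread("pics/top0.png"); hsv=cv2.cvtColor(im,cv2.COLOR_BGR2HSV)
sub=cv2.cvtColor(im,cv2.COLOR_BGR2GRAY)[235:300,362:415]
print(np.percentile(sub,[5,20,50,80]))
m=(sub<92).astype(np.uint8); n,l,st,c=cv2.connectedComponentsWithStats(m); print(st,c+[362,235])
# scene: clip jaw far/near top corner
print("clip jaw tip scene",pt("scene",S(470,170),.028))
E
```

```text
cap [ 0.5904 -0.0859  0.127 ]
foot [ 0.5882 -0.0859  0.008 ]
card bottom near top/scene [ 0.5439 -0.197   0.004 ] [ 0.5415 -0.1943  0.004 ]
card top near scene [ 0.5419 -0.1952  0.094 ]
card top far top/scene [ 0.6213 -0.1999  0.094 ] [ 0.6216 -0.1984  0.094 ]
jaw [ 0.5225 -0.2925  0.028 ]
hinge [ 0.4787 -0.3167  0.028 ]
h1 [ 0.4107 -0.3269  0.028 ]
h2 [ 0.4285 -0.3654  0.028 ]
[ 66.  87. 131. 132.]
[[   0    0   53   65 2609]
 [   5    6   44   56  836]] [[388.8406 266.8973]
 [385.3768 267.3206]]
clip jaw tip scene [ 0.5262 -0.294   0.028 ]
```

Call:
jog_arm(deltas=[-2, -3.5, -2, 0, -4, -7, -4, 0, -5.5, -10.5, -6, 0, -5.5, -14, -8, 0, -5.5, -17.1, -9.7, 0, -5.5, -18.7, -13.5, 0, -5.5, -20.3, -17.3, 0, -5.5, -21.9, -21, 0, -5.5, -23.5, -24.8, 0, -5.5, -25.1, -28.6, 0, -5.5, -26.7, -32.4, 0, -5.5, -28.3, -36.2, 0], fingers=0)

```text
t: 1.1
tool_pos: [0.464, -0.2249, 0.2602]
orientation: [[-0.0, 0.331, -0.944], [0.0, -0.944, -0.331], [-1.0, -0.0, 0.0]]
contact_force: [-0.2, -0.6, 0.2]
finger_gap: 0.0174
```

Call:
jog_arm(deltas=[0, -1.5, -2.7, 0, 0, -3, -5.5, 0, 0, -4.5, -8.2, 0, 2, -6, -11, 0, 5, -7.5, -13.7, 0, 8, -9, -16.4, 0, 10, -9, -16.4, 0, 10, -9, -16.4, 0, 10, -9, -16.4, 0])

```text
t: 1.85
tool_pos: [0.5869, -0.0871, 0.159]
orientation: [[-0.004, 0.331, -0.944], [0.001, -0.944, -0.331], [-1.0, -0.002, 0.003]]
contact_force: [0.3, 0.3, -0.1]
finger_gap: 0.0004
```

```bash
python3 - <<'E'
from h import *
o=readout.get_obs(); print(o["tool_pos"],o["contact_force"],o["finger_gap"],o["joints"])
im=imaging.grab_frame("top"); print(px("top",[o["tool_pos"],[.589,-.086,.128]]))
cv2.imwrite("pics/c3.png",cv2.resize(im[130:330,160:420],None,fx=3,fy=3,interpolation=cv2.INTER_CUBIC))
E
```

```text
[ 0.58694361 -0.08712847  0.15902775] [ 0.27603823  0.29370304 -0.09665934] 0.000416663689799336 [-3.38197819e-01  1.62276542e-01  1.74196811e+00 -1.97881807e-04
  1.24100432e+00  8.95278687e-01]
[[264.4401869  194.58799447]
 [266.25459384 198.24607785]]
```

View pics/c3.png

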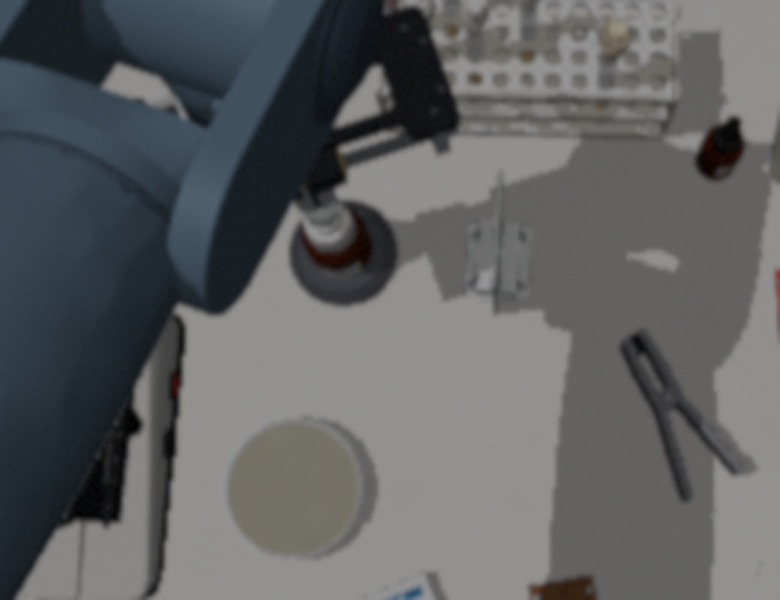

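The closed fingertips stand over the cap at about (325,195) in the crop, so I'll press.

Call:
jog_arm(deltas=[1.5, 0, 0, 0, 2.6, 0, 0, 0, 3.1, 0, 0, 0, 3.5, 0, 0, 0, 3.8, 0, 0, 0, 3.9, 0, 0, 0, 3.9, 0, 0, 0, 3.9, 0, 0, 0])

```text
t: 2.57
tool_pos: [0.5882, -0.0881, 0.1223]
orientation: [[0.0, 0.331, -0.944], [-0.001, -0.944, -0.331], [-1.0, 0.001, -0.0]]
contact_force: [-3.6, -1.9, 5.1]
finger_gap: 0.0006
```

Call:
jog_arm(deltas=[0.2, 0, 0, 0, 0.3, 0, 0, 0, 0.35, 0, 0, 0, 0.35, 0, 0, 0, 0.35, 0, 0, 0])

```text
t: 2.98
tool_pos: [0.5887, -0.0881, 0.1206]
orientation: [[0.001, 0.331, -0.944], [-0.001, -0.944, -0.331], [-1.0, 0.002, -0.001]]
contact_force: [-7.1, -0.6, 13.0]
finger_gap: 0.0005
```

The force reached 13 N, well past the 5.5 N needed, so the cap is on its stop. Next I release it and rise.

Call:
jog_arm(deltas=[-1, 0, 0, 0, -3, 0, 0, 0, -6, 0, 0, 0, -9, 0, 0, 0, -12, 0, 0, 0, -12, 0, 0, 0, -12, 0, 0, 0])

```text
t: 3.57
tool_pos: [0.5894, -0.0877, 0.2402]
orientation: [[0.005, 0.331, -0.944], [-0.001, -0.944, -0.331], [-1.0, 0.003, -0.005]]
contact_force: [-0.2, -0.2, -1.4]
finger_gap: 0.0008
```

Call:
jog_arm(deltas=[0, 2, 2.5, -1, 0, 4.1, 5, -2, 0, 6.2, 7.6, -3, 0, 8.3, 10.2, -4, 0, 10.4, 12.7, -5, 0, 12.5, 15.2, -6, 2, 14.5, 17.8, -7, 5, 16.5, 20.3, -8, 8, 18.6, 22.8, -8.2, 11, 18.6, 22.8, -8.2, 12, 18.6, 22.8, -8.2, 12, 18.6, 22.8, -8.2], fingers=100)

```text
t: 4.57
tool_pos: [0.4319, -0.3357, 0.1131]
orientation: [[-0.006, 0.461, -0.887], [0.008, -0.887, -0.461], [-1.0, -0.009, 0.002]]
contact_force: [0.3, -0.9, -0.3]
finger_gap: 0.077
```

```bash
python3 - <<'E'
from h import *
o=readout.get_obs(); print(o["tool_pos"],o["orientation"],o["contact_force"],o["finger_gap"])
im=imaging.grab_frame("top"); print(px("top",[o["tool_pos"],[.4361,-.3389,.028]]))
cv2.imwrite("pics/c4.png",cv2.resize(im[180:330,300:480],None,fx=4,fy=4,interpolation=cv2.INTER_CUBIC))
E
```

```text
[ 0.43193927 -0.33572374  0.11308809] [[-0.00577501  0.460955   -0.88740472]
 [ 0.00767309 -0.88737297 -0.46098844]
 [-0.99995389 -0.00947135  0.00158764]] [ 0.29763187 -0.93144609 -0.3258509 ] 0.07695323353735747
[[398.67348227 281.53161415]
 [393.66553589 283.3392496 ]]
```

View pics/c4.png

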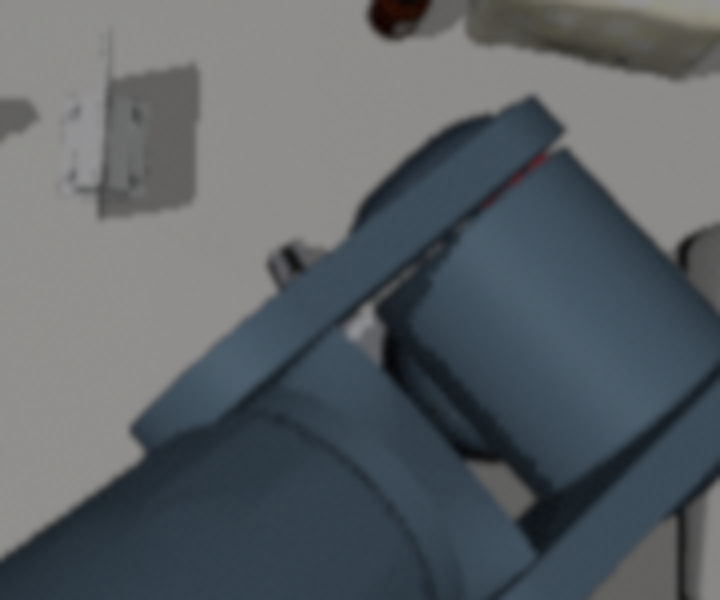

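The arm hides the fingers from above. Only the jaws are visible, at (290,262), unmoved. I'll settle and descend partway.

Call:
jog_arm(deltas=[2, 0, 0, 0, 4.5, 0, 0, 0, 7, 0, 0, 0, 7, 0, 0, 0, 7, 0, 0, 0, 7, 0, 0, 0])

```text
t: 5.12
tool_pos: [0.4359, -0.3394, 0.0505]
orientation: [[0.003, 0.463, -0.887], [-0.003, -0.887, -0.463], [-1.0, 0.004, -0.001]]
contact_force: [0.1, 0.3, 0.2]
finger_gap: 0.0941
```

```bash
python3 - <<'E'
from h import *
o=readout.get_obs(); print(o["tool_pos"],o["contact_force"],o["finger_gap"])
im=imaging.grab_frame("scene"); print(px("scene",[o["tool_pos"],[.4361,-.3389,.028]]))
cv2.imwrite("pics/c5.png",im)
E
```

```text
[ 0.43593832 -0.33936446  0.05046256] [0.14877865 0.28127839 0.15683364] 0.09407166098112288
[[382.33749354 230.88787664]
 [381.14202398 239.4773411 ]]
```

Call:
jog_arm(deltas=[2, 0, 0, 0, 3.5, 0, 0, 0, 4.3, 0, 0, 0, 4.6, 0, 0, 0, 4.7, 0, 0, 0, 4.7, 0, 0, 0])

```text
t: 5.67
tool_pos: [0.4349, -0.3391, 0.002]
orientation: [[0.001, 0.462, -0.887], [-0.001, -0.887, -0.462], [-1.0, 0.002, -0.0]]
contact_force: [-0.1, -0.4, 0.8]
finger_gap: 0.094
```

Call:
jog_arm(deltas=[0, 0, 0, 0, 0, 0, 0, 0, 0, 0, 0, 0, 0, 0, 0, 0, 0, 0, 0, 0, 0, 0, 0, 0, 0, 0, 0, 0, 0, 0, 0, 0, 0, 0, 0, 0, 0, 0, 0, 0, 0, 0, 0, 0, 0, 0, 0, 0], fingers=5, force=22)

```text
t: 6.67
tool_pos: [0.4343, -0.3386, 0.0009]
orientation: [[0.0, 0.462, -0.887], [-0.0, -0.887, -0.462], [-1.0, 0.0, -0.0]]
contact_force: [0.5, 0.3, 0.6]
finger_gap: 0.018
```

Call:
jog_arm(deltas=[-0.5, 0, 0, 0, -1.5, 0, 0, 0, -3, 0, 0, 0, -5, 0, 0, 0, -7, 0, 0, 0, -9, 0, 0, 0, -10, 0, 0, 0, -10, 0, 0, 0, -10, 0, 0, 0])

```text
t: 7.42
tool_pos: [0.4344, -0.3386, 0.1013]
orientation: [[0.001, 0.462, -0.887], [-0.001, -0.887, -0.462], [-1.0, 0.001, -0.0]]
contact_force: [0.2, 0.7, -0.6]
finger_gap: 0.0188
```

Call:
jog_arm(deltas=[0, -1, 0, 3, 0, -2.5, -0.5, 6, 0, -4.5, -1, 10, 0, -6.5, -1.7, 14, 0, -8.5, -2.3, 18, 0, -10.5, -3, 22, 0, -12.5, -3.7, 26, 0, -14, -4.2, 29, 0, -14.6, -4.4, 30, 0, -14.6, -4.4, 30, 0, -14.6, -4.4, 30, 0, -14.6, -4.4, 30])

```text
t: 8.42
tool_pos: [0.4056, -0.1889, 0.1004]
orientation: [[-0.001, -0.044, -0.999], [0.001, -0.999, 0.044], [-1.0, -0.001, 0.001]]
contact_force: [-0.3, -0.1, -0.4]
finger_gap: 0.0183
```

```bash
python3 - <<'E'
from h import *
o=readout.get_obs(); print(o["t"],o["tool_pos"],o["orientation"],o["contact_force"],o["finger_gap"])
im=imaging.grab_frame("top"); im2=imaging.grab_frame("scene")
p=o["tool_pos"]; print(px("top",[p+[.098,-.004,.013]]),px("scene",[p+[.098,-.004,.013]]))
a=cv2.resize(im[170:320,260:420],None,fx=3.5,fy=3.5,interpolation=cv2.INTER_CUBIC)[:520]
b=cv2.resize(im2[190:300,240:400],None,fx=3.5,fy=3.5)
cv2.imwrite("pics/top6.png",im);cv2.imwrite("pics/scene6.png",im2)
h=min(a.shape[0],b.shape[0])
cv2.imwrite("pics/c6.png",cv2.resize(im[170:320,260:440],None,fx=4.4,fy=4,interpolation=cv2.INTER_CUBIC))
E
```

```text
8.4167 [ 0.4056364  -0.18885045  0.10035143] [[-9.23653530e-04 -4.35431420e-02 -9.99051121e-01]
 [ 6.25757916e-04 -9.99051376e-01  4.35425746e-02]
 [-9.99999378e-01 -5.84945895e-04  9.50024796e-04]] [-0.26008339 -0.07562913 -0.4479713 ] 0.018309580331674576
[[322.15511542 243.61548282]] [[314.31309337 228.18763375]]
```

View pics/c6.png

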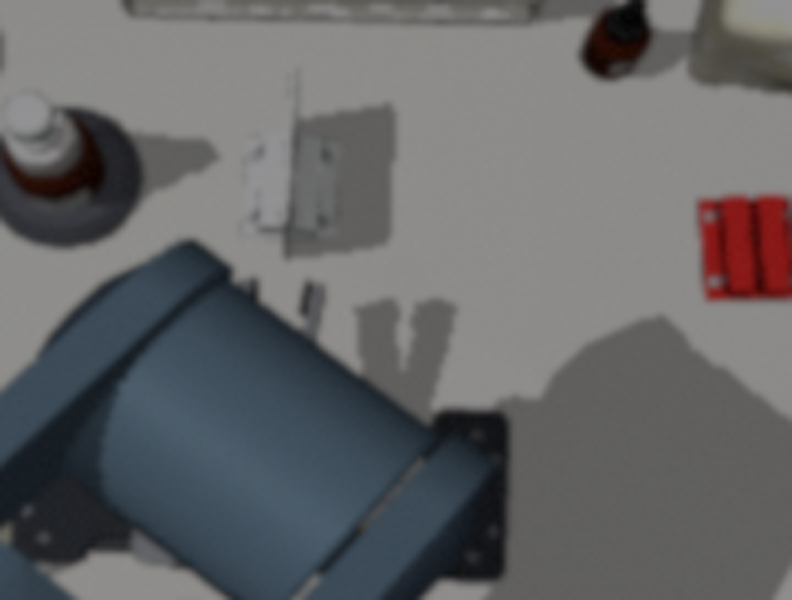

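The clip is held gaping, with its jaw tips at crop (252,282) and (312,285). The card's near edge is at crop x≈290, y≈255 at its foot. I'll measure the lip centre and check it in the scene view.

```bash
python3 - <<'E'
from h import *
np.set_printoptions(precision=4,suppress=True)
T=lambda x,y:(260+x/4.4-.3,170+y/4-.3)
for n,xy in dict(Lout=(244,283),Lin=(259,283),Rin=(301,284),Rout=(326,287)).items(): print(n,pt("top",T(*xy),.1275))
print("card near bottom",pt("top",T(287,257),.004),"far top",pt("top",T(297,68),.094))
im=cv2.imread("pics/scene6.png"); cv2.imwrite("pics/c7.png",cv2.resize(im[190:290,240:390],None,fx=5,fy=5,interpolation=cv2.INTER_CUBIC))
E
```

```text
Lout [ 0.5071 -0.18    0.1275]
Lin [ 0.5071 -0.1863  0.1275]
Rin [ 0.5066 -0.2042  0.1275]
Rout [ 0.5052 -0.2148  0.1275]
card near bottom [ 0.5447 -0.197   0.004 ] far top [ 0.6224 -0.2022  0.094 ]
```

View pics/c7.png

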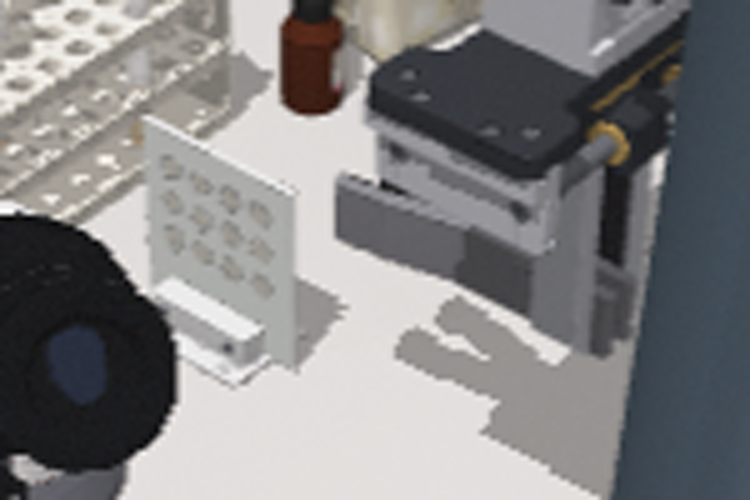

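```bash
python3 - <<'E'
from h import *
for z in(.09,.1,.11,.12,.128): print(z,px("scene",[.507,-.181,z]),(np.array(px("scene",[.507,-.181,z]))-[240,190])*5)
E
```

```text
0.09 [[308.97372108 240.33236245]] [[344.86860542 251.66181226]]
0.1 [[309.01786149 236.17229893]] [[345.08930745 230.86149463]]
0.11 [[309.0625576  231.95986209]] [[345.31278801 209.79931044]]
0.12 [[309.10781998 227.69405664]] [[345.53909992 188.47028319]]
0.128 [[309.14444487 224.24230185]] [[345.72222435 171.21150927]]
```

The lips are level, about 10 mm above the TCP. Next I lower 5.3 cm in front of the card, then advance slowly.

Call:
jog_arm(deltas=[1, -0.1, 0, 0, 2.3, -0.1, 0, 0, 3.6, -0.1, 0, 0, 4.7, -0.1, 0, 0, 5.3, -0.1, 0, 0, 5.3, -0.1, 0, 0, 5.3, -0.1, 0, 0, 5.3, -0.1, -0.5, 0, 5.3, -0.1, -1, 0, 5.3, -0.1, -1.5, 0, 5.3, -0.1, -2, 0, 5.3, -0.1, -2, 0])

```text
t: 9.52
tool_pos: [0.4273, -0.189, 0.0485]
orientation: [[0.001, -0.043, -0.999], [-0.001, -0.999, 0.043], [-1.0, 0.001, -0.001]]
contact_force: [0.4, -0.2, -0.7]
finger_gap: 0.0186
```

```bash
python3 - <<'E'
from h import *
o=readout.get_obs(); print(o["t"],o["tool_pos"],o["contact_force"],o["finger_gap"])
im=imaging.grab_frame("top"); cv2.imwrite("pics/top8.png",im)
cv2.imwrite("pics/c8.png",cv2.resize(im[180:270,290:370],None,fx=7,fy=6.6,interpolation=cv2.INTER_CUBIC))
E
```

```text
9.5167 [ 0.42725624 -0.18896535  0.04853506] [ 0.38612997 -0.1527683  -0.72198712] 0.018608128363433306
```

View pics/c8.png

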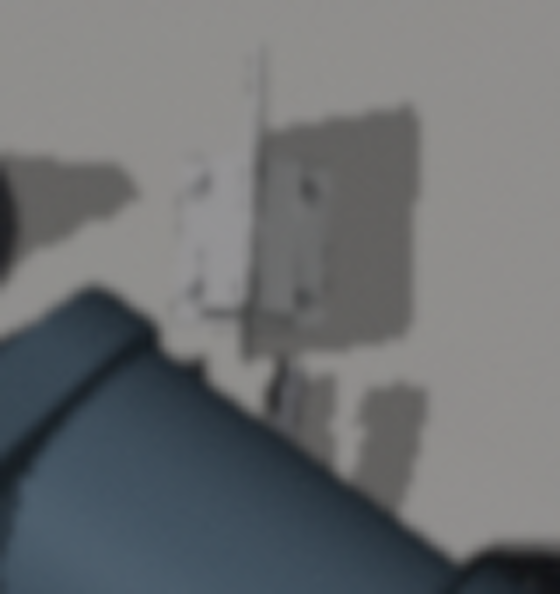

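The right lip's inner face is at crop (270,370), the left lip's visible end at (205,362), and the card foot at (247,355).

```bash
python3 - <<'E'
from h import *
np.set_printoptions(precision=4,suppress=True)
T=lambda x,y:(290+x/7-.4,180+y/6.6-.4)
for n,xy in dict(Lin=(205,362),Rin=(270,368),Rout=(303,365)).items(): print(n,pt("top",T(*xy),.0715))
print("card near bottom",pt("top",T(247,358),.004),"far top",pt("top",T(263,48),.094), "top edge near guess",px("top",[.542,-.1955,.094]),)
E
```

```text
Lin [ 0.5299 -0.1855  0.0715]
Rin [ 0.5281 -0.2042  0.0715]
Rout [ 0.529  -0.2136  0.0715]
card near bottom [ 0.5449 -0.1969  0.004 ] far top [ 0.622  -0.2021  0.094 ] top edge near guess [[323.729  226.1212]]
```

Call:
jog_arm(deltas=[0, 0.07, -0.4, 0, 0, 0.07, -0.8, 0, 0, 0.07, -1.2, 0, 0, 0.07, -1.6, 0, 0, 0.07, -2, 0, 0, 0.07, -2.4, 0, 0, 0.07, -2.8, 0, 0, 0.07, -3.1, 0, 0, 0.07, -3.2, 0, 0, 0.07, -3.2, 0, 0, 0.07, -3.2, 0])

```text
t: 10.48
tool_pos: [0.4577, -0.1906, 0.0479]
orientation: [[-0.0, -0.044, -0.999], [0.0, -0.999, 0.044], [-1.0, -0.0, 0.0]]
contact_force: [0.3, -0.6, -0.4]
finger_gap: 0.0184
```

```bash
python3 - <<'E'
from h import *
o=readout.get_obs(); print(o["t"],o["tool_pos"],o["contact_force"],o["finger_gap"])
im=imaging.grab_frame("top"); im2=imaging.grab_frame("scene")
a=cv2.resize(im[180:270,270:370],(400,500),interpolation=cv2.INTER_CUBIC)
b=cv2.resize(im2[190:290,260:340],(400,500),interpolation=cv2.INTER_CUBIC)
cv2.imwrite("pics/c9.png",np.hstack([a,b]))
E
```

```text
10.4833 [ 0.45774593 -0.19057698  0.04786079] [ 0.27851465 -0.64769715 -0.44688817] 0.018441457195811844
```

View pics/c9.png

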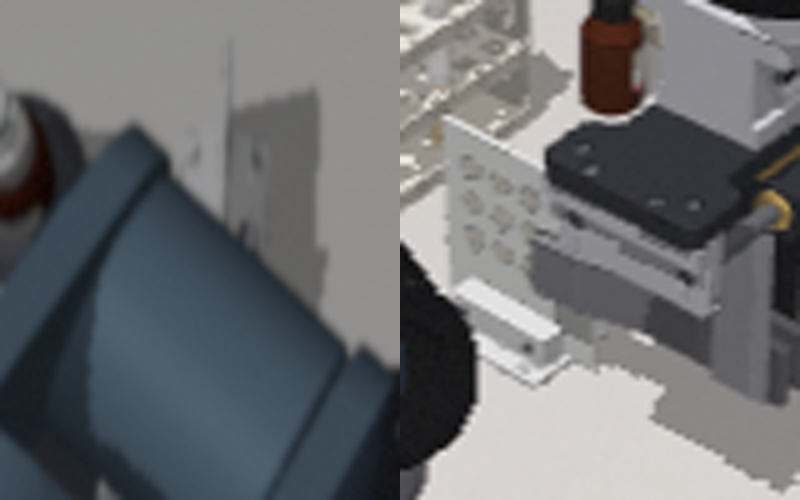

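The clip gapes around the card. The left jaw overlaps the card's face just above mid-height (right half of the image), the right lip tip shows beyond the card at (243,235), and the card is upright. I'll settle briefly, then hand in.

Call:
jog_arm(deltas=[0, 0, 0, 0, 0, 0, 0, 0, 0, 0, 0, 0, 0, 0, 0, 0, 0, 0, 0, 0, 0, 0, 0, 0])

```text
t: 11.08
tool_pos: [0.4579, -0.1906, 0.048]
orientation: [[0.0, -0.044, -0.999], [0.0, -0.999, 0.044], [-1.0, -0.0, -0.0]]
contact_force: [-0.4, 0.4, -0.5]
finger_gap: 0.0185
```

```bash
python3 -c "
from cell import readout,ticket
o=readout.get_obs();print(o['t'],o['tool_pos'],o['contact_force'],o['finger_gap'],abs(o['qvel']).max())
print(ticket.close_job())"
```

```text
11.0833 [ 0.45785481 -0.19064707  0.04797179] [-0.39505595  0.44265699 -0.51894874] 0.018545372805158368 0.001917455855662544
the job is handed in; nothing more can be done
None
```

I pressed the mister cap to its stop and let it spring back. Then I picked up the clip, squeezed it open and held it gaping around the card's near edge. The job was handed in at 11.1 s; it reports no verdict.

**Cap:** the wrist force reached 13 N, against 5.5 N needed at the stop. The fingers then rose clear to z = 0.24 m. I inferred the spring-back from that and did not measure it.

**Clip:**

| Final check | Value |
|---|---|
| Finger gap | 18.5 mm (19 mm is fully squeezed) |
| Arm motion | at rest |
| Outside force | about 0.8 N or less, roughly the level in free air |
| Lips past the card edge | about 17 mm |
| Lip height | within about 2 mm of the marked height |
| Clip centring on the card | within about 1 mm |

- **Lip position is an estimate:** the lip figures come from lip offsets measured in the pictures just before the last advance, added to the final tool position. At the end the arm hid most of the clip from the top camera. The scene view still showed the left jaw in front of the card, and the top view showed the right lip tip just beyond it.
- **Card:** it looked upright and unmoved in the last pictures.
- **Bystanders:** none were touched as far as I could see, but I did not measure them again at the end.
- **Small disagreement:** the two cameras differed by 2–3 mm on the card's position, so I used the mean.

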